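# Expose the pung: tip two standing mahjong tiles face up into the meld box

### The job

The third tile of a pung has been claimed and lies face up in the white outlined box on the player's mat. With a fingertip, gently tip over the two tiles that stand at the box's near line, where they stand, so that each falls on its green back and lies face up, flat and roughly square inside the outline, beside the tile already there. Do not pinch or lift them or slide them along upright; leave the two hand tiles standing, and do not disturb the claimed tile or anything else on the table.

Things in the scene. Friction and masses are not known exactly. Their poses are not given: they have to be found in the camera images.
- tile_a: Tile to tip: ivory mahjong tile with green back, 31 mm wide (own y), 24 deep (x), 42 tall (z), 33 to 66 g, STANDING on the mat. Origin: centre of its underside. Face (five dots, ivory side) is own -x, towards the robot; green back is own +x, towards the box. From above, the ivory part is the face side. Its back foot edge is about 5 to 11 mm past the box's near line.
- tile_b: The other tile to tip, just like tile_a. Pushed high on the face along own +x, such a tile pivots on its back foot edge, overbalances at about 30 degrees and falls on its back, face up, covering about 42 mm beyond that edge. Pushed low it slides. Each may be turned up to 6 degrees from square to the box.
- tile_a_center (a point): middle of tile_a's volume (21 mm above its underside when standing)
- tile_b_center (a point): middle of tile_b's volume (21 mm above its underside when standing)
- meld_box (a point): Centre of the white outlined box printed on the mat, on the mat's top (2 mm above the table). 66 mm along x by 156 mm along y between the middles of its 3 mm lines. Axes: x away from the player, y to the left, z up. Three places, at y = -48, 0, +48 mm: tile_c lies in one; tile_a and tile_b stand before the other two, in any order.
- mat: Blue player's mat, fixed, 150 mm (x) by 360 mm (y), 2 mm thick, turned up to 20 degrees on the table. Origin: centre of its underside; axes parallel to those of meld_box, whose centre is at x = +20, y = -75 mm here.
- tile_c: The claimed tile, a bystander, LYING face up in one of the box's three places: 24 mm thick, 31 wide (own y), 42 long (own x), some 17 mm clear of a tile lying in the next place. Origin: level with its underside, 33 mm towards the player (own -x) from below its middle.
- spare_a: A hand tile (green bamboo bars on its face), size and axes as tile_a, STANDING on the mat left (mat +y) of the outlined box beside the other hand tile, over 60 mm from the box's tiles. Bystander: stays standing where it is. Origin: centre of its underside.
- spare_b: A hand tile (green bamboo bars on its face), size and axes as tile_a, STANDING on the mat left (mat +y) of the outlined box beside the other hand tile, over 60 mm from the box's tiles. Bystander: stays standing where it is. Origin: centre of its underside.
- glass: Overturned clear drinking glass, mouth down, 72 mm across at the mouth, 110 mm tall. Origin: centre of its underside. Bystander.
- ashtray: Round white ceramic ashtray, 100 mm across, 36 mm high. Origin: centre of its underside. Bystander.
- die: Blue acrylic die, a 20 mm cube. Origin: centre of its underside. Bystander.
- wind_disc: Round wooden wind disc, 58 mm across, 13 mm thick, lying flat. Origin: centre of its underside. Bystander.

How it is judged:
At the end, for the whole second after the job is handed in: both tiles of the pair rest on their backs, faces up (flat within 0.1 rad), middles within 14 mm (x) and 65 mm (y) of the outlined box's centre, square to it within 0.35 rad; the claimed tile within 10 mm of its place, both hand tiles standing (x of tile_a_center in the frame of meld_box between -0.014 and 0.014 m and y of tile_a_center in the frame of meld_box between -0.065 and 0.065 m and angle between each of tile_a, tile_b's own x axis and vertical above 3.04 rad and angle between the z axis of each of tile_a, tile_b and the x axis of meld_box, either way round below 0.35 rad and height (world z) of each of tile_a_center, tile_b_center below 0.018 m and linear speed of each of tile_a, tile_b below 0.01 m/s and angular speed of each of tile_a, tile_b below 0.1 rad/s and x of tile_b_center in the frame of meld_box between -0.014 and 0.014 m and y of tile_b_center in the frame of meld_box between -0.065 and 0.065 m and angle between each of spare_a, spare_b's own z axis and vertical below 0.1 rad and distance of tile_c from where it was at the start of the episode below 0.01 m); the robot touches nothing.
It fails at once if a tile of the pair is lifted off the mat (height (world z) of any of tile_a_center, tile_b_center above 0.036 m).
It fails at once if a tile of the pair is slid more than 15 mm while still standing, instead of being tipped where it stands ((angle between tile_a's own z axis and vertical below 0.3 rad and distance of tile_a from where it was at the start of the episode above 0.015 m) or (angle between tile_b's own z axis and vertical below 0.3 rad and distance of tile_b from where it was at the start of the episode above 0.015 m)).
It fails at once if a tile of the pair is pinched or shoved hard (more than 15 N from the fingers) (contact force between the fingers and tile_a above 15 N or contact force between the fingers and tile_b above 15 N).
It fails at once if a hand tile is tipped, or it or the claimed tile is moved more than 10 mm (distance of any of spare_a, spare_b, tile_c from where it was at the start of the episode above 0.01 m or angle between any of spare_a, spare_b's own z axis and vertical above 0.2 rad).
It fails at once if the glass, ashtray, die or wind disc is moved more than 10 mm (distance of any of glass, ashtray, die, wind_disc from where it was at the start of the episode above 0.01 m).
It also fails if it takes over 38 s, if anything falls off the work surface, if the arm or the gripper's body presses on something with over 40 N, if the wrist force passes 120 N, or if a joint passes its speed limit or range.

### The arm

A 6-joint arm with a two-finger parallel gripper is mounted at the origin on the work surface. World frame = base frame: x ahead of the robot, y to its left, z up, the work surface at z = 0. Lengths are in m, angles in rad, forces in N, time in s.
With the tool pointing down it reaches from about 0.3 to 0.75 m from the base axis. Payload 8.5 kg.
Tool frame: the origin (TCP) lies on the centre line of the jaws, within the pads' length; the fingertips stand 19 mm ahead of it and the grasp point (between the pads) is the TCP (tips_ahead is the distance from the TCP to the fingertips, in m); y points along the fingers, z is the direction in which the jaws open and shut, and the axes are right-handed (so a half turn about y gives the same grasp; the last joint's range is limited). The gripper opens to 88 mm and grips with 3 to 60 N. Pads are 18 mm wide; open, the fingers measure 123 mm over their backs; the gripper's body (75 mm by 187 mm) begins 45 mm behind the grasp point.
Start: joints at [-1.554, 0.381, 1.297, -0, 1.464, -0.215], TCP at [0.126, -0.535, 0.258] pointing down, gripper open.
Joint ranges: [-3.11, 3.11], [-0.89, 2.33], [0.22, 2.48], [-1.42, 4.56], [0.17, 2.85], [-2.88, 2.88]. Speed limits (rad/s): [2.39, 2.39, 3.14, 3.14, 3.14, 3.14].

### API

Orientations are given as a unit quaternion [w, x, y, z].
In Python, from plant import observe, camera, camera_model, job_done, tips_ahead gives the robot as it stands.
- The arm moves only by the tool apply_moves, never from a script. Its argument "steps" is a list of rows, each an object with "translation": the shift along the world's x, y, z as a fraction of full scale, a list of three; "delta_rot": the turn, a rotation vector about the world's x, y, z as a fraction of full scale, a list of three. A call has 1 to 12 rows; each row is the pose to reach, as a shift and turn from the pose commanded when the call began; what a row does not reach only later rows make up. Full scale, the value 1, is 0.15 m for a shift and pi/2 rad for a turn. A row lasts 1/12 s, in which the tool goes at most 41.7 mm and 7.16 degrees, less where a joint would pass 70% of its speed; a pose out of reach is approached as far as the arm can. A call with a number of a shift or a turn outside -1 to 1 is refused whole. A call with a gripper value outside its range is refused whole. "hand" is the opening, from 0 (shut) to 1 (fully open), set as the call begins (left out, the last holds). The fingers move at their own pace and stop on an object; "grip_force" is the grip in N (left out, the last holds). Time passes only in rows, so rows that repeat a pose let the fingers close. It gives the time, the measured TCP pose, the force and the opening at its end, in the units of the state.
- observe(): the state, without advancing time (a new reading comes with each control period).
- camera(name): name is "scene" or "side" or "wrist"; returns the picture (480x640x3 uint8, blue, green, red); there is no depth.
- camera_model(name): a dict with "fovy" (degrees; the focal length in pixels is half the picture's height over the tangent of half this angle, whatever the lens; pixels are square), "cx", "cy" (the principal point, pixels), "R" (3x3) and "t" (3): a world point X has camera coordinates R X + t. Camera axes: x right, y down, z forward; pixel columns grow to the right and rows downward; lengths in m; the calibration is good to about 2 mm. A picture is of the moment at which its call begins: read the wrist's pose just before it. camera_model takes no time and is no camera call; for the wrist camera it gives the pose at the moment of the call.
- job_done(): hands the job in, once; it reports no verdict.
The state is a dict: "time": time; "joint_pos": joint angles; "joint_vel": joint speeds; "joint_efforts": joint torques, N m; "tcp_pos": TCP position; "tool_rot": TCP orientation; "contact_force": force on the tool from outside, world axes, zero at the start; "moment": the same for the moment, N m; "finger_gap": finger opening in m.
Only numpy, scipy, OpenCV 4.12 (cv2) and the standard library are available. Lean on these libraries where they do the work, as an engineer would, in place of code of your own. Each camera call takes 0.05 s, during which the arm holds its last target. There are 200 camera calls.

## Working session

There is one attempt and no reset: what is moved stays moved. The work goes in short steps, Python scripts to look and compute and a tool call to move; the robot and the scene stay as the last step left them, time stands still between calls to the robot, and variables do not carry over. Pictures are saved under pics/ and viewed, about 8 in all and at most 12, crops included, and the job is handed in when it is done.

Besides the shell and the picture viewer there is one more tool, called after ">>>" as a command line: name --argument value ..., lists and objects as JSON in quotes. apply_moves: Moves the arm, as the interface text tells. Shift numbers are shares of 0.15 m and turn numbers shares of pi/2 rad, none past 1 either way. Its arguments: {"type":"object","properties":{"steps":{"type":"array","items":{"type":"object","properties":{"translation":{"type":"array","items":{"type":"number","minimum":-1,"maximum":1}},"delta_rot":{"type":"array","items":{"type":"number","minimum":-1,"maximum":1}}}}},"hand":{"type":"number"},"grip_force":{"type":"number"}},"required":["steps"]}

```bash
mkdir -p pics
python3 - <<'E'
from plant import *
import cv2
print(observe())
for n in("scene","side","wrist"):
    m=camera_model(n); print(n,m)
    cv2.imwrite(f"pics/{n}0.png",camera(n))
print(tips_ahead)
E
```

```text
{'time': 0.0, 'joint_pos': array([-1.55430598e+00,  3.81199212e-01,  1.29825678e+00, -2.56028681e-05,
        1.46356889e+00, -2.15333763e-01]), 'joint_vel': array([ 0.00080174, -0.00203108,  0.00095276, -0.00220339, -0.00088132,
        0.00170282]), 'joint_efforts': array([ 1.05776269e-04, -4.37933493e+01, -2.24551892e+01,  7.14007672e-02,
        3.52052087e-02, -1.10910382e-04]), 'tcp_pos': array([ 0.12633388, -0.53503916,  0.25713736]), 'tool_rot': array([ 0.08182104, -0.08173843,  0.70286636, -0.70185684]), 'contact_force': array([-0.00259631, -1.56486712,  0.30814376]), 'moment': array([ 0.0068834 ,  0.01665146, -0.01759433]), 'finger_gap': 0.08800672307006059}
scene {'fovy': 52.85720095166501, 'cx': 316.0102950026862, 'cy': 239.30900181762124, 'R': array([[-0.55811785,  0.82973963,  0.00605077],
       [ 0.46768263,  0.32058984, -0.82370815],
       [-0.68540311, -0.45689638, -0.56698173]]), 't': array([ 0.38150539, -0.2427036 ,  1.42022253])}
side {'fovy': 46.82113074837726, 'cx': 315.7092249942473, 'cy': 245.78850466600758, 'R': array([[ 0.99479017, -0.10191088,  0.00258466],
       [-0.05943668, -0.60040928, -0.79748102],
       [ 0.08282385,  0.79317266, -0.6033385 ]]), 't': array([-0.62837489,  0.05929327,  1.2559502 ])}
wrist {'fovy': 61.24101106145378, 'cx': 318.00636246324854, 'cy': 241.7005480737695, 'R': array([[ 2.29850666e-01, -9.73225813e-01, -4.34825998e-04],
       [-9.38732879e-01, -2.21822181e-01,  2.63771684e-01],
       [-2.56805865e-01, -6.02199118e-02, -9.64585045e-01]]), 't': array([-0.54986466, -0.03676369,  0.38836186])}
0.019
```

View pics/scene0.png

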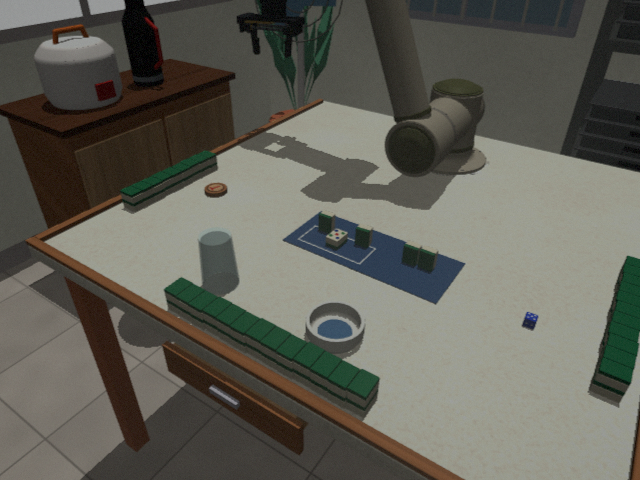

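View pics/side0.png

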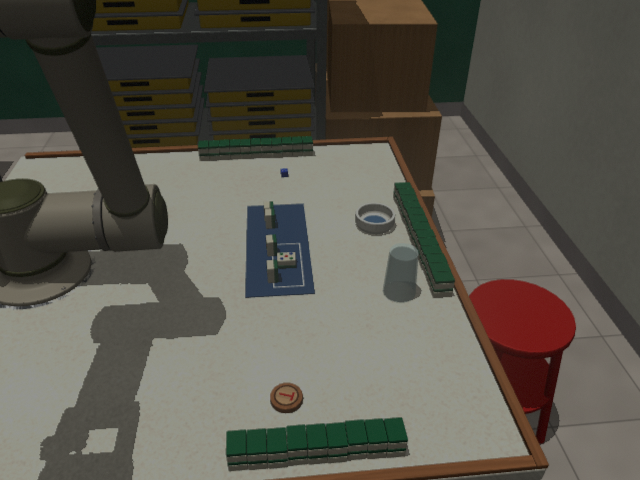

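The scene view shows the mat (centre ~375,255), the claimed tile in the middle place (336,238), pair tiles at (326,222) and (363,238), and hand tiles at (411,256) and (428,260). The side view agrees (pair at 271,245 and 271,270). Next I'll locate the mat and box roughly.

```bash
cat > h.py <<'E'
import numpy as np, cv2
from plant import *
def ray(m,p,z):
    f=240/np.tan(np.radians(m['fovy'])/2); R=np.array(m['R']);t=np.array(m['t'])
    d=R.T@np.array([(p[0]-m['cx'])/f,(p[1]-m['cy'])/f,1]); c=-R.T@t
    return c+d*(z-c[2])/d[2]
def proj(m,X):
    f=240/np.tan(np.radians(m['fovy'])/2); q=np.array(m['R'])@X+np.array(m['t'])
    return q[:2]/q[2]*f+[m['cx'],m['cy']]
def matmask(im):
    h=cv2.cvtColor(im,cv2.COLOR_BGR2HSV)
    k=cv2.inRange(h,(100,100,30),(125,255,255))
    n,l,s,c=cv2.connectedComponentsWithStats(k)
    i=1+np.argmax(s[1:,4]); return (l==i).astype(np.uint8)
E
python3 - <<'E'
from h import *
for n in("scene","side"):
    im=cv2.imread(f"pics/{n}0.png"); k=matmask(im); m=camera_model(n)
    print(n,k.sum())
    c=cv2.findContours(k,cv2.RETR_EXTERNAL,cv2.CHAIN_APPROX_NONE)[0]
    c=max(c,key=cv2.contourArea)
    P=np.array([ray(m,p[0],.002)[:2] for p in c],np.float32)
    r=cv2.minAreaRect(P); print(r); print(cv2.boxPoints(r).round(3).tolist())
E
```

```text
scene 3338
((0.5442065596580505, 0.04588012397289276), (0.35650956630706787, 0.1461477130651474), 89.15277862548828)
[[0.4690000116825104, -0.13099999725818634], [0.6150000095367432, -0.13300000131130219], [0.6200000047683716, 0.22300000488758087], [0.4740000069141388, 0.22499999403953552]]
side 2465
((0.5434277057647705, 0.044616907835006714), (0.3512539565563202, 0.1453113704919815), 89.11885833740234)
[[0.46799999475479126, -0.12999999523162842], [0.6129999756813049, -0.13199999928474426], [0.6190000176429749, 0.21899999678134918], [0.4729999899864197, 0.22100000083446503]]
```

View pics/wrist0.png

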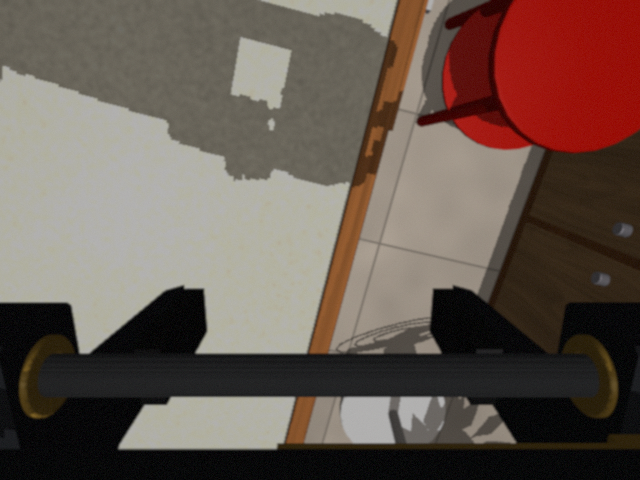

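The mat is near (0.544, 0.045) with yaw about -0.9°, so the box is near (0.563, -0.030). The wrist view only shows table and stool. Next I move the wrist camera over the box with the fingers shut.

>>> apply_moves --steps '[{"translation": [0.58,0.84,-0.09],"delta_rot": [0,0,-0.158]},{"translation": [0.58,0.84,-0.09],"delta_rot": [0,0,-0.158]},{"translation": [0.58,0.84,-0.09],"delta_rot": [0,0,-0.158]},{"translation": [0.58,0.84,-0.09],"delta_rot": [0,0,-0.158]},{"translation": [0.58,0.84,-0.09],"delta_rot": [0,0,-0.158]}]' --hand 0

```text
time: 0.57
tcp_pos: [0.2154, -0.4051, 0.244]
tool_rot: [-0.004, 0.005, 0.708, -0.706]
contact_force: [-0.1, -0.8, -0.0]
finger_gap: 0.0569
```

>>> apply_moves --steps '[{"translation": [0.58,0.84,-0.09]},{"translation": [0.58,0.84,-0.09]},{"translation": [0.58,0.84,-0.09]},{"translation": [0.58,0.84,-0.09]},{"translation": [0.58,0.84,-0.09]}]'

```text
$.steps[0]: bad value
```

>>> apply_moves --steps '[{"translation": [0.58,0.84,-0.09]},{"translation": [0.58,0.84,-0.09]},{"translation": [0.58,0.84,-0.09]},{"translation": [0.58,0.84,-0.09]},{"translation": [0.58,0.84,-0.09]}]'

```text
$.steps[0]: bad value
```

>>> apply_moves --steps '[{"translation": [0.58,0.84,-0.09]},{"translation": [0.58,0.84,-0.09]},{"translation": [0.58,0.84,-0.09]},{"translation": [0.58,0.84,-0.09]},{"translation": [0.58,0.84,-0.09]},{"translation": [0.58,0.84,-0.09]},{"translation": [0.58,0.84,-0.09]}]'

```text
$.steps[0]: bad value
```

Run:
```python
from h import *
import pickle
o=observe(); m=camera_model("wrist"); im=camera("wrist"); cv2.imwrite("pics/w1.png",im); pickle.dump(m,open("w1.pkl","wb"))
print(o['time'],o['tcp_pos'],o['tool_rot'],o['finger_gap'],o['contact_force'],o['joint_pos'])
```

```text
0.5667 [ 0.21535813 -0.40505034  0.24399196] [-0.00444034  0.00460929  0.70794777 -0.70623579] 0.05686132083505648 [-0.13920377 -0.82538915 -0.01644147] [-1.34156237e+00  2.33581584e-01  1.55870550e+00  8.17109430e-04
  1.35160406e+00  2.41853577e-01]
```

View pics/w1.png

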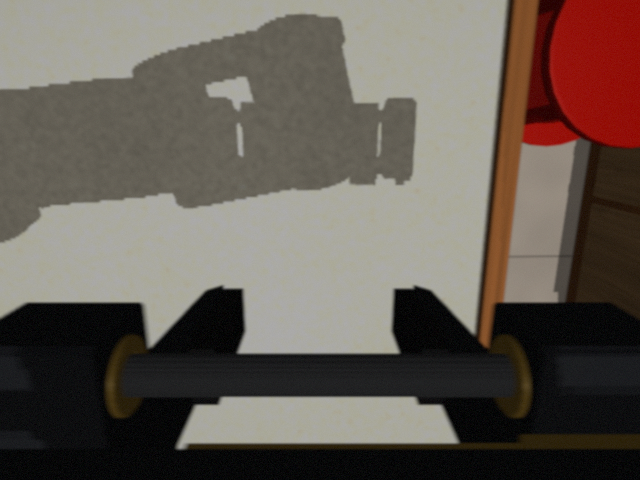

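delta_rot is required in every row, so three of the four calls were refused. The picture shows only bare table. I'll go on with full rows.

>>> apply_moves --steps '[{"translation": [0.58,0.84,-0.09],"delta_rot": [0,0,0]},{"translation": [0.58,0.84,-0.09],"delta_rot": [0,0,0]},{"translation": [0.58,0.84,-0.09],"delta_rot": [0,0,0]},{"translation": [0.58,0.84,-0.09],"delta_rot": [0,0,0]},{"translation": [0.58,0.84,-0.09],"delta_rot": [0,0,0]}]'

```text
time: 1.03
tcp_pos: [0.3017, -0.2805, 0.2305]
tool_rot: [-0.005, 0.005, 0.708, -0.707]
contact_force: [0.0, -0.9, -0.4]
finger_gap: 0.0197
```

>>> apply_moves --steps '[{"translation": [0.58,0.84,-0.09],"delta_rot": [0,0,0]},{"translation": [0.58,0.84,-0.09],"delta_rot": [0,0,0]},{"translation": [0.58,0.84,-0.09],"delta_rot": [0,0,0]},{"translation": [0.58,0.84,-0.09],"delta_rot": [0,0,0]},{"translation": [0.58,0.84,-0.09],"delta_rot": [0,0,0]}]'

```text
time: 1.45
tcp_pos: [0.3891, -0.1553, 0.2169]
tool_rot: [-0.005, 0.005, 0.707, -0.707]
contact_force: [-0.2, -0.4, -0.4]
finger_gap: 0.0006
```

>>> apply_moves --steps '[{"translation": [0.58,0.84,-0.09],"delta_rot": [0,0,0]},{"translation": [0.58,0.84,-0.09],"delta_rot": [0,0,0]},{"translation": [0.58,0.84,-0.09],"delta_rot": [0,0,0]},{"translation": [0.58,0.84,-0.09],"delta_rot": [0,0,0]},{"translation": [0.58,0.84,-0.09],"delta_rot": [0,0,0]},{"translation": [0.58,0.84,-0.09],"delta_rot": [0,0,0]},{"translation": [0.58,0.84,-0.09],"delta_rot": [0,0,0]}]'

```text
time: 2.03
tcp_pos: [0.4744, -0.0328, 0.2037]
tool_rot: [0.006, -0.006, -0.707, 0.707]
contact_force: [0.3, -0.6, 0.8]
finger_gap: 0.0004
```

Run:
```python
from h import *
import pickle
o=observe(); m=camera_model("wrist"); im=camera("wrist"); cv2.imwrite("pics/w2.png",im); pickle.dump(m,open("w2.pkl","wb"))
print(o['time'],o['tcp_pos'],o['tool_rot'],o['finger_gap'],o['contact_force'],o['joint_pos'])
```

```text
2.0333 [ 0.47441157 -0.03283424  0.20365658] [ 0.00624457 -0.00606128 -0.70692824  0.70723173] 0.0004322813880029616 [ 0.32193567 -0.63592498  0.79401308] [-3.18525629e-01  3.02873123e-01  1.58759500e+00 -5.13810686e-04
  1.25124058e+00  1.26983544e+00]
```

View pics/w2.png

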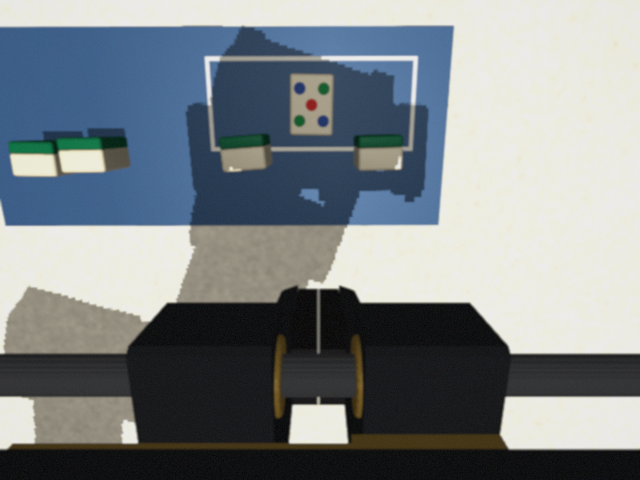

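The view is clear: the box outline runs (206,58), (417,58), (411,149), (214,149), the claimed tile is at (312,104), and the pair tops are at (245,153) and (380,153). The hand tiles are at the left. Now I'll measure them.

```bash
cat > meas.py <<'E'
from h import *
import pickle,sys
def meas(im,m,regs):
    h=cv2.cvtColor(im,cv2.COLOR_BGR2HSV)
    for nm,(x0,x1,y0,y1),z in regs:
        s=h[y0:y1,x0:x1]; blue=cv2.inRange(s,(98,70,0),(128,255,255)); k=255-blue
        g=cv2.inRange(s,(50,80,20),(95,255,255))
        for w,mk in(("all",k),("green",g)):
            mk=cv2.morphologyEx(mk,cv2.MORPH_OPEN,np.ones((5,5),np.uint8)) if w=="all" and nm!="box" else mk
            c=cv2.findContours(mk,cv2.RETR_EXTERNAL,cv2.CHAIN_APPROX_NONE)[0]
            if not c: continue
            c=max(c,key=lambda q:np.ptp(q[:,0,0])*np.ptp(q[:,0,1]))
            P=np.array([ray(m,p[0]+[x0,y0],z)[:2] for p in c],np.float32)
            r=cv2.minAreaRect(P)
            print(nm,w,np.round(r[0],4),np.round(r[1],4),round(r[2],1),np.round(cv2.boxPoints(r),4).tolist())
E
python3 - <<'E'
from meas import *
im=cv2.imread("pics/w2.png"); m=pickle.load(open("w2.pkl","rb"))
meas(im,m,[("L",(214,280,122,146),.044),("L",(219,280,130,180),.044),("R",(346,409,122,180),.044),("C",(280,345,65,144),.026),("box",(195,430,45,150),.002),("spare",(0,140,120,190),.044)])
E
```

```text
L all [0.5365 0.0163] [0.0345 0.0073] 89.0 [[0.5325999855995178, -0.0008999999845400453], [0.539900004863739, -0.0010000000474974513], [0.5404999852180481, 0.03350000083446503], [0.5332000255584717, 0.03370000049471855]]
L green [0.5365 0.0163] [0.0345 0.0073] 89.0 [[0.5325999855995178, -0.0007999999797903001], [0.539900004863739, -0.0010000000474974513], [0.5404999852180481, 0.03350000083446503], [0.5332000255584717, 0.03370000049471855]]
L all [0.5276 0.0131] [0.025  0.0418] 3.7 [[0.5138000249862671, 0.03319999948143959], [0.5164999961853027, -0.008500000461935997], [0.5414000153541565, -0.006899999920278788], [0.5388000011444092, 0.03480000048875809]]
L green [0.5358 0.0164] [0.0078 0.0348] 3.4 [[0.5309000015258789, 0.03350000083446503], [0.5328999757766724, -0.0012000000569969416], [0.5407999753952026, -0.000699999975040555], [0.5386999845504761, 0.03400000184774399]]
R all [ 0.5262 -0.075 ] [0.0247 0.0428] 0.6 [[0.5135999917984009, -0.05380000174045563], [0.5139999985694885, -0.0966000035405159], [0.5388000011444092, -0.09629999846220016], [0.5382999777793884, -0.053500000387430
[... 853 characters left out ...]
[0.5289999842643738, 0.05139999836683273]]
box green [0.535  0.0238] [0.009  0.0399] 3.4 [[0.5292999744415283, 0.04340000078082085], [0.5317000150680542, 0.003700000001117587], [0.5407000184059143, 0.00419999985024333], [0.5382999777793884, 0.04399999976158142]]
spare all [0.5277 0.1387] [0.026  0.0837] 3.6 [[0.5120999813079834, 0.17960000038146973], [0.517300009727478, 0.09610000252723694], [0.5432000160217285, 0.09769999980926514], [0.5379999876022339, 0.18129999935626984]]
spare green [0.5358 0.1382] [0.0097 0.0815] 3.5 [[0.5285000205039978, 0.1784999966621399], [0.5333999991416931, 0.09719999879598618], [0.5430999994277954, 0.09780000150203705], [0.5382000207901001, 0.17910000681877136]]
```

Measurements against expected values:

| Item | Measured | Check |
|---|---|---|
| Box centre | (0.562, -0.030), yaw -1° | agrees with the mat estimate |
| Right tile | y ≈ -0.077, yaw ≈ -1°, face x ≈ 0.514 | 47 mm from the box centre (48 expected) |
| Left tile | y ≈ +0.018, yaw ≈ +3.4°, face x ≈ 0.515 | 48 mm from the box centre (48 expected) |
| Back foot edges | ~10 mm past the near line | expected 5 to 11 mm |

I'll lower the shut fingers before the right tile with the tips at z≈0.039.

>>> apply_moves --steps '[{"translation": [-0.03,-0.3,0],"delta_rot": [0,0,0]},{"translation": [-0.03,-0.3,-0.25],"delta_rot": [0,0,0]},{"translation": [-0.03,-0.3,-0.5],"delta_rot": [0,0,0]},{"translation": [-0.03,-0.3,-0.75],"delta_rot": [0,0,0]},{"translation": [-0.03,-0.3,-0.9],"delta_rot": [0,0,0]},{"translation": [-0.03,-0.3,-0.97],"delta_rot": [0,0,0]},{"translation": [-0.03,-0.3,-0.97],"delta_rot": [0,0,0]},{"translation": [-0.03,-0.3,-0.97],"delta_rot": [0,0,0]},{"translation": [-0.03,-0.3,-0.97],"delta_rot": [0,0,0]}]'

```text
time: 2.83
tcp_pos: [0.4702, -0.0773, 0.0593]
tool_rot: [0.006, -0.007, -0.707, 0.707]
contact_force: [0.8, -0.3, -0.7]
finger_gap: 0.0004
```

Run:
```python
from h import *
import pickle
o=observe(); m=camera_model("wrist"); im=camera("wrist"); pickle.dump(m,open("w3.pkl","wb"))
s=camera("side"); s=cv2.resize(s[200:300,210:343],(600,450),interpolation=cv2.INTER_CUBIC)
cv2.imwrite("pics/w3.png",np.hstack([cv2.resize(im,(400,300)),cv2.resize(s,(400,300))]))
print(o['time'],o['tcp_pos'],o['tool_rot'],o['contact_force'])
```

```text
2.8333 [ 0.47021838 -0.0772636   0.05929983] [ 0.00555702 -0.00681042 -0.70677839  0.70738041] [ 0.847449   -0.28588507 -0.67222982]
```

View pics/w3.png

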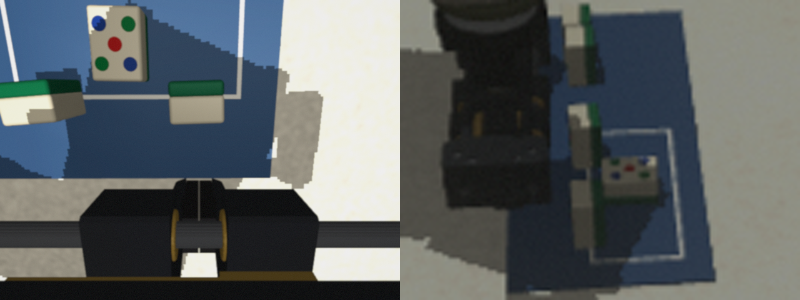

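Both tiles still stand and the fingers line up with the right tile (fingers at column 199, tile at 196 in the left half). I advance to near contact, then go slowly.

>>> apply_moves --steps '[{"translation": [0.06,0,-0.01],"delta_rot": [0,0,0]},{"translation": [0.12,0,-0.01],"delta_rot": [0,0,0]},{"translation": [0.17,0,-0.01],"delta_rot": [0,0,0]},{"translation": [0.19,0,-0.01],"delta_rot": [0,0,0]},{"translation": [0.205,0,-0.01],"delta_rot": [0,0,0]},{"translation": [0.22,0,-0.01],"delta_rot": [0,0,0]},{"translation": [0.235,0,-0.01],"delta_rot": [0,0,0]},{"translation": [0.25,0,-0.01],"delta_rot": [0,0,0]},{"translation": [0.265,0,-0.01],"delta_rot": [0,0,0]},{"translation": [0.28,0,-0.01],"delta_rot": [0,0,0]}]'

```text
time: 3.77
tcp_pos: [0.512, -0.0763, 0.0567]
tool_rot: [-0.006, 0.006, 0.707, -0.707]
contact_force: [0.5, 0.7, -0.4]
finger_gap: 0.0003
```

Run:
```python
from h import *
o=observe(); im=camera("wrist")
s=camera("side"); s=s[200:300,210:343]
cv2.imwrite("pics/w4.png",np.hstack([cv2.resize(im,(400,300)),cv2.resize(s,(400,300),interpolation=cv2.INTER_CUBIC)]))
print(o['time'],o['tcp_pos'],o['contact_force'])
```

```text
3.7667 [ 0.51196953 -0.0762589   0.05674801] [ 0.49911268  0.72734282 -0.43916193]
```

View pics/w4.png

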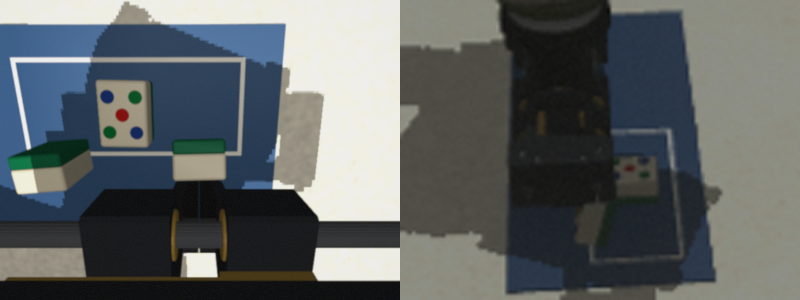

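The fingers touch the face and the tile has started to tip in place (side view at 595,222). I continue slowly.

>>> apply_moves --steps '[{"translation": [0.015,0,0],"delta_rot": [0,0,0]},{"translation": [0.03,0,0],"delta_rot": [0,0,0]},{"translation": [0.045,0,0],"delta_rot": [0,0,0]},{"translation": [0.06,0,0],"delta_rot": [0,0,0]},{"translation": [0.075,0,0],"delta_rot": [0,0,0]},{"translation": [0.09,0,0],"delta_rot": [0,0,0]},{"translation": [0.105,0,0],"delta_rot": [0,0,0]},{"translation": [0.12,0,0],"delta_rot": [0,0,0]},{"translation": [0.12,0,0],"delta_rot": [0,0,0]},{"translation": [0.12,0,0],"delta_rot": [0,0,0]},{"translation": [0.12,0,0],"delta_rot": [0,0,0]}]'

```text
time: 4.78
tcp_pos: [0.5298, -0.0762, 0.0567]
tool_rot: [-0.006, 0.006, 0.707, -0.707]
contact_force: [0.0, 0.1, 1.1]
finger_gap: 0.0004
```

Run:
```python
from h import *
o=observe(); im=camera("wrist")
s=camera("side"); s=s[200:300,210:343]
cv2.imwrite("pics/w5.png",np.hstack([cv2.resize(im,(400,300)),cv2.resize(s,(400,300),interpolation=cv2.INTER_CUBIC)]))
print(o['time'],o['tcp_pos'],o['contact_force'])
```

```text
4.7833 [ 0.5297641  -0.07623999  0.05670659] [0.02473493 0.0597664  1.05237057]
```

View pics/w5.png

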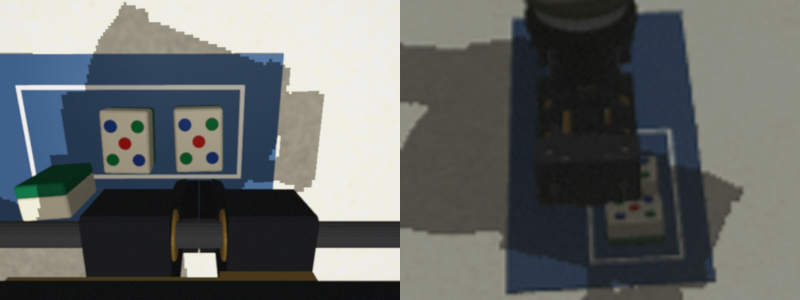

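The right tile lies face up beside the claimed one (wrist view at 199,140). Now I back off and line up with the left tile, with the tool turned to match its yaw.

>>> apply_moves --steps '[{"translation": [-0.2,0,0],"delta_rot": [0,0,0]},{"translation": [-0.4,0,0],"delta_rot": [0,0,0]},{"translation": [-0.4,0,0],"delta_rot": [0,0,0]},{"translation": [-0.4,0.2,0],"delta_rot": [0,0,0.049]},{"translation": [-0.4,0.4,0],"delta_rot": [0,0,0.049]},{"translation": [-0.4,0.55,0],"delta_rot": [0,0,0.049]},{"translation": [-0.4,0.605,0.005],"delta_rot": [0,0,0.049]},{"translation": [-0.4,0.605,0.005],"delta_rot": [0,0,0.049]},{"translation": [-0.4,0.605,0.005],"delta_rot": [0,0,0.049]},{"translation": [-0.4,0.605,0.005],"delta_rot": [0,0,0.049]}]'

```text
time: 5.72
tcp_pos: [0.4702, 0.0135, 0.0575]
tool_rot: [-0.021, 0.021, -0.707, 0.707]
contact_force: [-0.2, -0.2, 0.9]
finger_gap: 0.0002
```

Run:
```python
from h import *
o=observe(); im=camera("wrist")
cv2.imwrite("pics/w6.png",im)
print(o['time'],o['tcp_pos'],o['tool_rot'],o['contact_force'])
```

```text
5.7167 [0.47024752 0.01349    0.05752499] [-0.02129749  0.02098224 -0.70668238  0.70689898] [-0.20919616 -0.23455697  0.90572115]
```

View pics/w6.png

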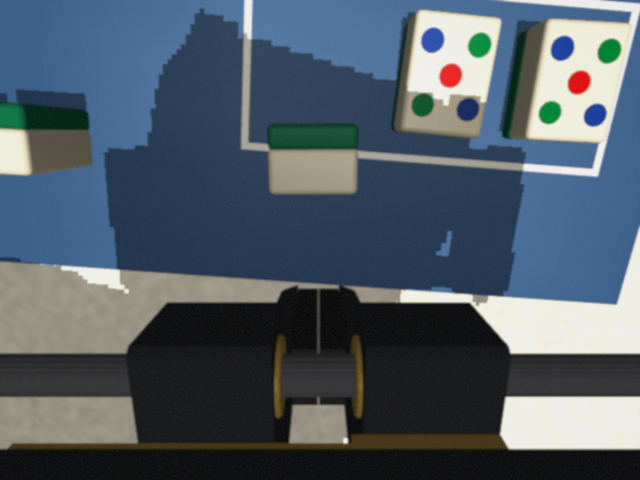

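The tool is square to the left tile (top at 268–358 columns, fingers centred at 318, about 2 mm off). The right tile lies flat, and the hand tile is about 60 mm away. Pushing the same way, along the tile's x.

>>> apply_moves --steps '[{"translation": [0.06,0.015,0],"delta_rot": [0,0,0]},{"translation": [0.12,0.017,0],"delta_rot": [0,0,0]},{"translation": [0.17,0.02,0],"delta_rot": [0,0,0]},{"translation": [0.19,0.021,0],"delta_rot": [0,0,0]},{"translation": [0.205,0.022,0],"delta_rot": [0,0,0]},{"translation": [0.22,0.023,0],"delta_rot": [0,0,0]},{"translation": [0.235,0.024,0],"delta_rot": [0,0,0]},{"translation": [0.25,0.025,0],"delta_rot": [0,0,0]},{"translation": [0.265,0.026,0],"delta_rot": [0,0,0]},{"translation": [0.28,0.027,0],"delta_rot": [0,0,0]}]'

```text
time: 6.6
tcp_pos: [0.5119, 0.0186, 0.0575]
tool_rot: [0.021, -0.021, 0.707, -0.707]
contact_force: [-0.8, 0.4, 0.2]
finger_gap: 0.0007
```

>>> apply_moves --steps '[{"translation": [0.015,0.001,0],"delta_rot": [0,0,0]},{"translation": [0.03,0.002,0],"delta_rot": [0,0,0]},{"translation": [0.045,0.003,0],"delta_rot": [0,0,0]},{"translation": [0.06,0.004,0],"delta_rot": [0,0,0]},{"translation": [0.075,0.005,0],"delta_rot": [0,0,0]},{"translation": [0.09,0.006,0],"delta_rot": [0,0,0]},{"translation": [0.105,0.007,0],"delta_rot": [0,0,0]},{"translation": [0.12,0.008,0],"delta_rot": [0,0,0]},{"translation": [0.12,0.008,0],"delta_rot": [0,0,0]},{"translation": [0.12,0.008,0],"delta_rot": [0,0,0]},{"translation": [0.12,0.008,0],"delta_rot": [0,0,0]}]'

```text
time: 7.52
tcp_pos: [0.5298, 0.0197, 0.0575]
tool_rot: [0.021, -0.021, 0.707, -0.707]
contact_force: [-0.1, 0.7, 0.5]
finger_gap: 0.0007
```

Run:
```python
from h import *
o=observe(); im=camera("wrist")
s=camera("side"); s=s[200:300,210:343]
cv2.imwrite("pics/w7.png",np.hstack([cv2.resize(im,(400,300)),cv2.resize(s,(400,300),interpolation=cv2.INTER_CUBIC)]))
print(o['time'],o['tcp_pos'],o['contact_force'])
```

```text
7.5167 [0.52975695 0.01973165 0.05746397] [-0.13483122  0.68225853  0.47074372]
```

View pics/w7.png

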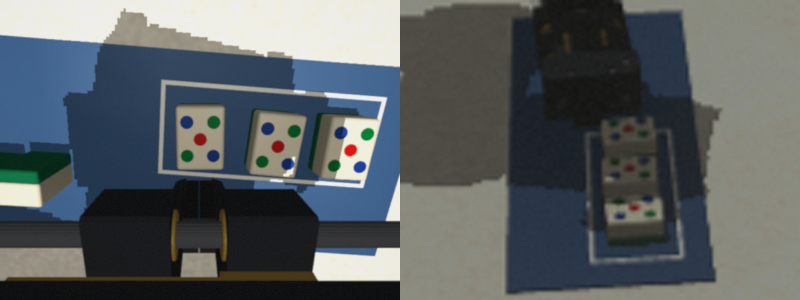

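Both tiles lie face up in the box (wrist view: faces at 200,137, 277,145 and 350,148). I back off and rise to the survey pose for a last check.

>>> apply_moves --steps '[{"translation": [-0.2,0,0],"delta_rot": [0,0,0]},{"translation": [-0.37,0,0.1],"delta_rot": [0,0,0]},{"translation": [-0.37,-0.1,0.4],"delta_rot": [0,0,-0.049]},{"translation": [-0.37,-0.33,0.7],"delta_rot": [0,0,-0.049]},{"translation": [-0.37,-0.33,0.97],"delta_rot": [0,0,-0.049]},{"translation": [-0.37,-0.33,0.97],"delta_rot": [0,0,-0.049]},{"translation": [-0.37,-0.33,0.97],"delta_rot": [0,0,-0.049]},{"translation": [-0.37,-0.33,0.97],"delta_rot": [0,0,-0.049]},{"translation": [-0.37,-0.33,0.97],"delta_rot": [0,0,-0.049]}]'

```text
time: 8.37
tcp_pos: [0.4737, -0.0294, 0.2018]
tool_rot: [-0.007, 0.005, 0.707, -0.707]
contact_force: [-0.1, -0.4, -0.5]
finger_gap: 0.0006
```

Run:
```python
from meas import *
o=observe(); m=camera_model("wrist"); im=camera("wrist"); cv2.imwrite("pics/w8.png",im)
print(o['time'],o['tcp_pos'],o['contact_force'])
reg=[]
for nm,y in(("L",.018),("C",-.03),("R",-.077)):
    p=proj(m,np.array([.56,y,.026])); x0,y0=int(p[0]),int(p[1])
    reg.append((nm,(x0-33,x0+33,y0-38,y0+36),.026))
meas(im,m,reg)
```

```text
8.3667 [ 0.47371231 -0.02940416  0.2018163 ] [-0.06484141 -0.377069   -0.48459542]
L all [0.5612 0.0195] [0.0428 0.0334] 3.7 [[0.5388000011444092, 0.03480000048875809], [0.5408999919891357, 0.001500000013038516], [0.5835999846458435, 0.00419999985024333], [0.5814999938011169, 0.03759999945759773]]
L green [0.5726 0.0127] [0.0066 0.0069] 41.2 [[0.5679000020027161, 0.013100000098347664], [0.5723999738693237, 0.007899999618530273], [0.5774000287055969, 0.012299999594688416], [0.5727999806404114, 0.017400000244379044]]
C all [ 0.5593 -0.03  ] [0.0317 0.0426] 88.2 [[0.5375000238418579, -0.045099999755620956], [0.5800999999046326, -0.04650000110268593], [0.5810999870300293, -0.014800000004470348], [0.5385000109672546, -0.013500000350177288]]
C green [ 0.5487 -0.0206] [0.0064 0.0068] 88.7 [[0.545199990272522, -0.02370000071823597], [0.5519999861717224, -0.023900000378489494], [0.5522000193595886, -0.017500000074505806], [0.5453000068664551, -0.01730000041425228]]
R all [ 0.5599 -0.0764] [0.0428 0.0327] 0.5 [[0.5383999943733215, -0.06030000001192093], [0.5386000275611877, -0.09300000220537186], [0.5813999772071838, -0.09260000288486481], [0.5810999870300293, -0.05990000069141388]]
R green [ 0.5711 -0.0855] [0.0064 0.0065] 89.1 [[0.5677000284194946, -0.08860000222921371], [0.5742999911308289, -0.08869999647140503], [0.574400007724762, -0.08229999989271164], [0.567799985408783, -0.08219999819993973]]
```

View pics/w8.png

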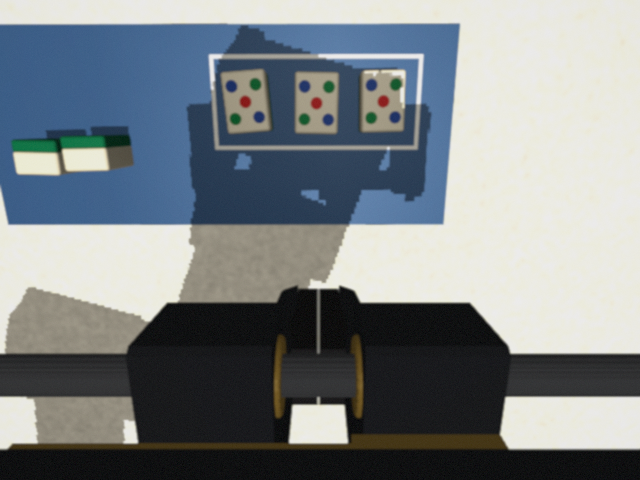

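The three tiles lie face up inside the outline (246,101; 317,103; 383,101), and the hand tiles still stand at the left. Pair middles are within 2 mm (x) and about 50 mm (y) of the box centre, and tile_c hasn't moved. Handing in.

```bash
python3 -c "from plant import *; print(job_done())"
```

```text
the job is handed in; nothing more can be done
None
```

I tipped both tiles over with the shut fingertips, pushing slowly about 37 mm up each face. Both fell on their backs face up inside the box, and I handed the job in at about 8.4 s with the arm clear; no verdict is reported.

**Pair tiles:** in the last overhead picture their middles are at about (-1, +49) mm and (-2, -47) mm from the box centre. They are turned about 4.5° and 1.5° from square, well within the limits.

**Bystanders:** the claimed tile reads within 0.3 mm of its first measurement, and both hand tiles still stand. I did not re-measure the glass, ashtray, die or wind disc, but the arm never went near them.

**Forces:** tool force readings stayed about 1 N or less (noise level) at every check.

**Problems:** three early move calls were refused, with no harm done, because the rows had no `delta_rot`. The checks I made at the end agreed with one another.

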